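# Slacken the two gas caps, one of them left-hand

### The job

Slacken both winged blanking caps on the gas manifold by about a quarter turn each, and leave them sitting loose on their ports. One is on oxygen and has an ordinary thread, the other is on fuel gas and has a left-hand thread, but nothing shows which is which: feel each way gently, and when a cap goes stiff instead of turning, stop and go the other way, for overtightening crushes its seal. Leave the tools and parts lying about where they are.

Things in the scene. Friction and masses are not known exactly. Their poses are not given: they have to be found in the camera images.
- manifold: gas outlet manifold: the manifold is a bolted-down aluminium bar 290 mm long on a dark steel plate 130 x 320 x 10 mm, with a flat round gauge (54 mm wide, top 81 mm above the bench) at its middle. Origin: centre of the plate's underside, on the bench; its y axis runs along the bar. The two capped ports stand on the bar, 100 mm either side of the gauge (which cap is at which end varies). It cannot move.
- wing_a (a point): centre of the top edge of the wing of blanking cap a (same look as cap b): an upright flat brass wing 56 mm long, 10 mm thick, 34 mm tall, standing on a round brass cap 34 mm wide and 20 mm tall. The point lies on the cap's upright turning axis, 140 mm above the bench (the wing's foot at 106 mm). Its x axis runs along the wing, its y axis across the thickness, z up; it turns with the cap.
- cap_a (a joint): how far cap a is unscrewed from its seat, rad: 0 is fully tight, growing as it is loosened, whichever way round its thread goes (1.57 is a quarter turn); it starts at 0 to 0.06 and stops at 3.0. A steady drag of about 0.15 N m resists turning either way. The cap does not rise noticeably and stays on its port.
- seat_a (a joint): wind-up of the springy seal under cap a, rad: 0 at rest; it yields 0.67 rad per N m of torque on the cap, positive in the tightening sense, negative in the loosening sense (about -0.1 while the cap is being unscrewed, back to 0 when let go). Once the cap is home, all further tightening goes into it; above 0.30 (0.45 N m) the seal is crushed.
- wing_b (a point): centre of the top edge of the wing of blanking cap b (same look as cap a): an upright flat brass wing 56 mm long, 10 mm thick, 34 mm tall, standing on a round brass cap 34 mm wide and 20 mm tall. The point lies on the cap's upright turning axis, 140 mm above the bench (the wing's foot at 106 mm). Its x axis runs along the wing, its y axis across the thickness, z up; it turns with the cap.
- cap_b (a joint): how far cap b is unscrewed from its seat, rad: 0 is fully tight, growing as it is loosened, whichever way round its thread goes (1.57 is a quarter turn); it starts at 0 to 0.06 and stops at 3.0. A steady drag of about 0.15 N m resists turning either way. The cap does not rise noticeably and stays on its port.
- seat_b (a joint): wind-up of the springy seal under cap b, rad: 0 at rest; it yields 0.67 rad per N m of torque on the cap, positive in the tightening sense, negative in the loosening sense (about -0.1 while the cap is being unscrewed, back to 0 when let go). Once the cap is home, all further tightening goes into it; above 0.30 (0.45 N m) the seal is crushed.
- spanner: open-ended steel spanner lying near the manifold; bystander, to be left alone. Origin: near its middle, on its underside
- screwdriver: screwdriver with black handle; bystander, to be left alone. Origin: near its middle, on its underside
- funnel: white plastic funnel, mouth down, 110 mm wide, 95 mm tall; bystander, to be left alone. Origin: centre of its underside
- oil_bottle: grey oil bottle, 64 mm wide, 170 mm tall; bystander, to be left alone. Origin: centre of its underside
- ring_nut: loose brass ring nut, 38 mm wide, 14 mm tall, beside the manifold on the robot's side; bystander, to be left alone. Origin: centre of its underside
- plug: loose brass plug, 26 mm wide, 26 mm tall, beside the manifold on the robot's side; bystander, to be left alone. Origin: centre of its underside
- carton: cardboard carton 100 x 130 x 70 mm; bystander, to be left alone. Origin: centre of its underside

How it is judged:
By the outcome, as a careful person would: the job done as asked, in the order asked, and still so for the second after the job is handed in, with the robot touching nothing.
It also fails if it takes over 61 s, if anything falls off the work surface, if the arm or the gripper's body presses on something with over 40 N, if the wrist force passes 120 N, or if a joint passes its speed limit or range.

### The arm

A 6-joint arm with a two-finger parallel gripper is mounted at the origin on the work surface. World frame = base frame: x ahead of the robot, y to its left, z up, the work surface at z = 0. Lengths are in mm, angles in rad, forces in N, time in s.
With the tool pointing down it reaches from about 250 to 775 mm from the base axis. Payload 8.9 kg.
Tool frame: the origin (TCP) lies between the finger pads; the fingertips stand ctrl.tip_extent ahead of it and the grasp point (between the pads) lies 11 mm behind it (ctrl.tip_extent is the distance from the TCP to the fingertips, in mm); z points along the fingers, y is the line along which they close (so a half turn about z gives the same grasp; the last joint's range is limited). The gripper opens to 85 mm and grips with 20 to 120 N. Pads are 22 mm wide; open, the fingers measure 114 mm over their backs; the gripper's body (76 mm by 85 mm) begins 54 mm behind the grasp point. The pads swing forward as they close: fully open they stand 13 mm farther back than shut.
Start: joints at [-1.366, 0.291, -0.153, 1.127, 0, 1.431], TCP at [176.962, -494.275, 239.305] pointing down, gripper open.
Joint ranges: [-2.52, 2.52], [-0.91, 1.74], [-1.3, 1.37], [-1.96, 2.02], [-1.52, 1.47], [-3.14, 3.14]. Speed limits (rad/s): [2.22, 2.22, 2.79, 3.14, 3.14, 3.14].

### API

Orientations are given as a rotation vector (axis times angle).
In Python, from station import ctrl, optics gives the robot as it stands.
- The arm moves only by the tool move_arm, never from a script. Its argument "steps" is a list that holds one entry, the list of rows, each a list of 4 numbers: the shift along the world's x, y, z in mm, then the turn about the world's z in rad. In form: [[[tx, ty, tz, turn], ...]]. A call has 1 to 20 rows; each row shifts and turns the commanded pose from where the row before left it; what a row does not reach is not made up. A row lasts 1/10 s, in which the tool goes at most 50 mm and 8.59 degrees, less where a joint would pass 70% of its speed; a pose out of reach is approached as far as the arm can. A call with a gripper value outside its range is refused whole. "grip" is the gripper's target within -1 to 1 (shut at 1, half-way at 0, fully open at -1), set as the call begins (left out, the last holds). The fingers move at their own pace and stop on an object; the grip force is fixed at half the most. Time passes only in rows, so rows that do not move let the fingers close. It gives the time, the measured TCP pose, the force, the opening and the grip force at its end, in the units of the state.
- ctrl.get_state(): the state, without advancing time (a new reading comes with each control period).
- optics.camera(name): name is "scene" or "side" or "wrist"; returns the picture (420x560x3 uint8, red, green, blue); there is no depth.
- optics.get_calibration(name): a dict with "mtx" (3x3 intrinsics, pixels), "R" (3x3) and "t" (3): a world point X has camera coordinates R X + t. Camera axes: x right, y down, z forward; pixel columns grow to the right and rows downward; lengths in mm; the calibration is good to about 2 mm. The wrist camera is an equidistant fisheye: a pixel r from the principal point sees the ray r / f radians off the axis. A picture is of the moment at which its call begins: read the wrist's pose just before it. get_calibration takes no time and is no camera call; for the wrist camera it gives the pose at the moment of the call.
- ctrl.job_done(): hands the job in; it is judged then, once.
The state is a dict: "t": time; "joint_pos": joint angles; "joint_velocities": joint speeds; "joint_torque": joint torques, N m; "tcp_pos": TCP position; "eef_rot": TCP orientation; "wrist_force": force on the tool from outside, world axes, zero at the start; "wrist_torque": the same for the moment, N m; "finger_gap": finger opening in mm; "finger_force": force on a finger pad.
Only numpy, scipy, OpenCV 4.12 (cv2) and the standard library are available. Lean on these libraries where they do the work, as an engineer would, in place of code of your own. Each camera call takes 0.05 s, during which the arm holds its last target. There are 200 camera calls.

## Working session

There is one attempt and no reset: what is moved stays moved. The work goes in short steps, Python scripts to look and compute and a tool call to move; the robot and the scene stay as the last step left them, time stands still between calls to the robot, and variables do not carry over. Pictures are saved under pics/ and viewed, at most 10 in all, crops included, and the job is handed in when it is done.

Besides the shell and the picture viewer there is one more tool, called after ">>>" by a JSON object that holds its "fn" and its "kwargs". move_arm: Moves the arm, as the interface text tells. Its arguments: {"type":"object","properties":{"steps":{"type":"array"},"grip":{"type":"number"}},"required":["steps"]}

```bash
mkdir -p pics; python3 - <<'E'
from station import ctrl, optics
import cv2
s=ctrl.get_state(); print(s, ctrl.tip_extent)
for n in("scene","side"):
    cv2.imwrite(f"pics/{n}0.png",cv2.resize(optics.camera(n)[:,:,::-1],(800,600),interpolation=cv2.INTER_CUBIC))
    print(optics.get_calibration(n))
E
```

```text
{'t': 0.0, 'joint_pos': array([-1.36629657e+00,  2.91277385e-01, -1.54121484e-01,  1.12671234e+00,
       -2.51308018e-05,  1.43143046e+00]), 'joint_velocities': array([-4.85631590e-05, -5.24110679e-05, -4.68927365e-04,  8.72910390e-04,
        6.76253272e-04, -1.08288471e-04]), 'joint_torque': array([-1.55839694e-03, -5.37142575e+01,  3.31369400e+01,  1.60560803e-02,
       -2.25992740e-04, -3.91091399e-07]), 'tcp_pos': array([ 176.86752906, -493.85134361,  238.73561771]), 'eef_rot': array([-3.09397878e+00, -5.37260929e-01,  1.06662161e-04]), 'wrist_force': array([ 0.2172113 , -0.88910867, -0.15686153]), 'wrist_torque': array([ 0.0047152 , -0.01188224,  0.04628733]), 'finger_force': 0.0, 'finger_gap': 85.24663996052315} 8.0
{'mtx': array([[429.76345653,   0.        , 279.41519652],
       [  0.        , 429.76345653, 204.30207366],
       [  0.        ,   0.        ,   1.        ]]), 'R': array([[-0.65367346,  0.75660204,  0.01625888],
       [ 0.45246606,  0.40795335, -0.7929997 ],
       [-0.60661806, -0.51100627, -0.60900503]]), 't': array([ 261.91136655, -179.49618365, 1714.06808399])}
{'mtx': array([[517.55030978,   0.        , 278.13842797],
       [  0.        , 517.55030978, 211.31462576],
       [  0.        ,   0.        ,   1.        ]]), 'R': array([[-0.99726105, -0.07276746,  0.01324001],
       [-0.06348586,  0.75033591, -0.65800119],
       [ 0.03794662, -0.65703951, -0.75290048]]), 't': array([ 467.86703118,   64.3460554 , 1470.27608777])}
```

View pics/scene0.png

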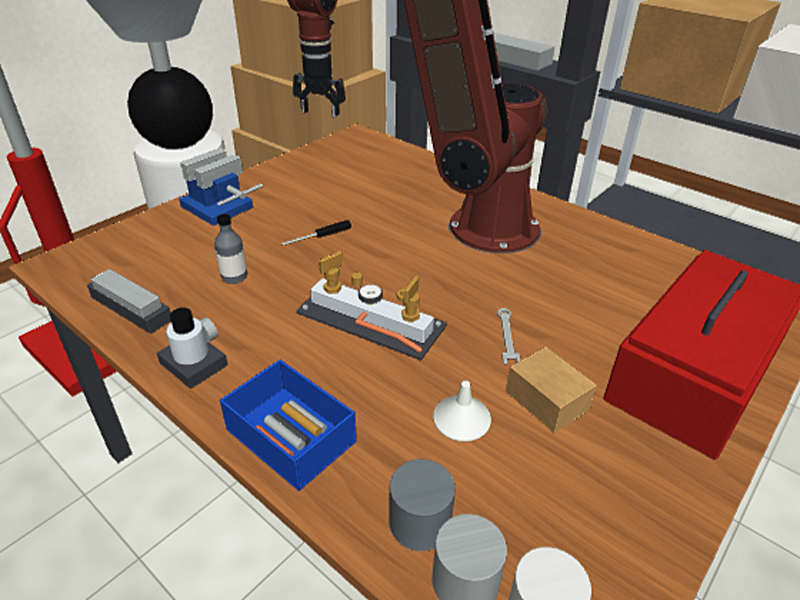

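View pics/side0.png

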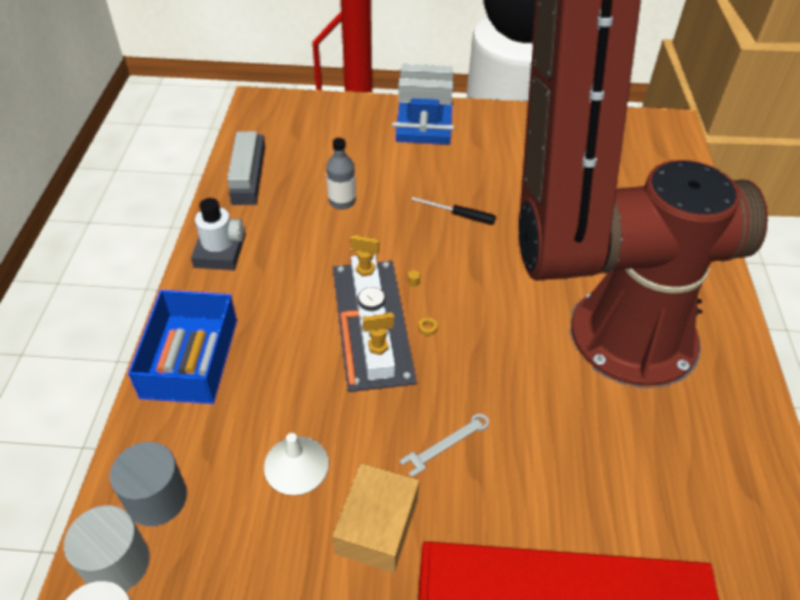

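Scene view (800x600): the wings are near (331,262) and (410,289). Side view: near (364,243) and (378,323). I'll enlarge both.

```bash
python3 - <<'E'
from station import ctrl, optics
import cv2, numpy as np
a=optics.camera("scene")[165:255,205:325,::-1]; b=optics.camera("side")[155:275,225:305,::-1]
a=cv2.resize(a,None,fx=4,fy=4,interpolation=cv2.INTER_CUBIC)
b=cv2.resize(b,None,fx=4,fy=4,interpolation=cv2.INTER_CUBIC)
o=np.zeros((480,800,3),np.uint8); o[:360,:480]=a; o[:,480:]=b
cv2.imwrite("pics/c1.png",o)
E
```

```text
(no output)
```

View pics/c1.png

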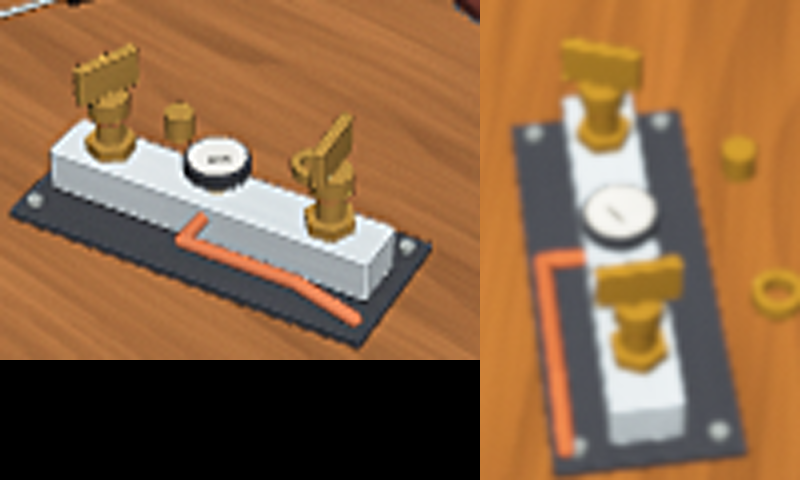

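```bash
cat >h.py <<'E'
from station import ctrl, optics
import numpy as np
def onz(n,u,v,z):
    c=optics.get_calibration(n);R,t=c["R"],c["t"]
    d=R.T@np.linalg.inv(c["mtx"])@[u,v,1];o=-R.T@t
    return (o+d*(z-o[2])/d[2])[:2].round(1)
E
python3 - <<'E'
from h import *
def S(u,v,z): return onz("scene",205+u/4,165+v/4,z)
def D(u,v,z): return onz("side",225+(u-480)/4,155+v/4,z)
for n,f,pts in (("scene",S,[(77,69),(136,47),(316,152),(350,118)]),("side",D,[(564,44),(640,56),(599,268),(682,260)])):
    for i in(0,2):
        p,q=f(*pts[i],140),f(*pts[i+1],140); print(n,i,p,q,(p+q)/2,np.linalg.norm(p-q),np.degrees(np.arctan2(*(q-p)[::-1])))
print("plate",[S(*p,10) for p in((12,212),(358,346),(430,244))],[D(*p,10) for p in((514,126),(680,112),(745,452),(556,470))])
print("gauge",S(217,157,81),D(621,212,81))
E
```

```text
scene 0 [567.4 -84.2] [515.4 -72.1] [541.4  -78.15] 53.38923112388865 166.90081430359498
scene 2 [524.3 121.4] [475.4 113.2] [499.85 117.3 ] 49.58275910031629 -170.48068598764755
side 0 [566.8 -83.2] [513.1 -75.8] [539.95 -79.5 ] 54.20747180970528 172.15390779313924
side 2 [521.7 117.1] [470.  106.1] [495.85 111.6 ] 52.857260617629485 -167.9885216136346
plate [array([ 618.6, -117.9]), array([552.5, 190.1]), array([423.7, 159. ])] [array([ 614.1, -125.2]), array([ 489.9, -150.8]), array([422.8, 159.4]), array([546. , 183.9])]
gauge [521.   19.2] [518.1  17. ]
```

>>> {"fn": "move_arm", "kwargs": {"steps": [[[18.2,20.7,1.5,0.131],[18.2,20.7,1.5,0.131],[18.2,20.7,1.5,0.131],[18.2,20.7,1.5,0.131],[18.2,20.7,1.5,0.131],[18.2,20.7,1.5,0.131],[18.2,20.7,1.5,0.131],[18.2,20.7,1.5,0.131],[18.2,20.7,1.5,0.131],[18.2,20.7,1.5,0.131],[18.2,20.7,1.5,0.131],[18.2,20.7,1.5,0.131],[18.2,20.7,1.5,0.131],[18.2,20.7,1.5,0.131],[18.2,20.7,1.5,0.131],[18.2,20.7,1.5,0.131],[18.2,20.7,1.5,0.131],[18.2,20.7,1.5,0.131],[18.2,20.7,1.5,0.131],[18.2,20.7,1.5,0.131]]]}}

```text
t: 2.2
tcp_pos: [541.5, -79.2, 269.2]
eef_rot: [-0.27, -3.13, -0.0]
wrist_force: [-0.5, -0.3, -0.8]
finger_gap: 85.4
finger_force: 0.0
```

```bash
cat >>h.py <<'E'
def yaw():
    from scipy.spatial.transform import Rotation as Ro
    M=Ro.from_rotvec(ctrl.get_state()["eef_rot"]).as_matrix(); return M,np.degrees(np.arctan2(M[1,0],M[0,0]))
def wz(u,v,z):  # wrist fisheye pixel -> plane z
    c=optics.get_calibration("wrist");R,t,K=c["R"],c["t"],c["mtx"]
    x,y=(u-K[0,2])/K[0,0],(v-K[1,2])/K[1,1];r=np.hypot(x,y)
    d=R.T@[np.sin(r)*x/r,np.sin(r)*y/r,np.cos(r)];o=-R.T@t
    return (o+d*(z-o[2])/d[2])[:2].round(1)
def st():
    s=ctrl.get_state();print(s["t"],s["tcp_pos"].round(1),"yaw",yaw()[1].round(2),"F",s["wrist_force"].round(2),"T",s["wrist_torque"].round(3),s["finger_gap"],s["finger_force"],s["joint_pos"].round(2))
E
python3 - <<'E'
from h import *
import cv2
st();print(yaw()[0].round(3),optics.get_calibration("wrist"))
cv2.imwrite("pics/w1.png",cv2.resize(optics.camera("wrist")[:,:,::-1],(800,600),interpolation=cv2.INTER_CUBIC))
E
```

```text
2.2 [541.5 -79.2 269.2] yaw 170.13 F [-0.51 -0.28 -0.84] T [-0.038 -0.024 -0.022] 85.44722762661134 0.0 [-0.28  0.32 -0.03  1.22 -0.   -0.11]
[[-0.985  0.171 -0.   ]
 [ 0.171  0.985  0.   ]
 [ 0.     0.    -1.   ]] {'mtx': array([[325.1922621 ,   0.        , 278.6664909 ],
       [  0.        , 325.1922621 , 209.11730078],
       [  0.        ,   0.        ,   1.        ]]), 'R': array([[ 1.72073072e-01,  9.85084176e-01, -1.55344821e-04],
       [ 9.35317656e-01, -1.63330435e-01,  3.13853552e-01],
       [ 3.09146795e-01, -5.41510415e-02, -9.49471392e-01]]), 't': array([ -16.05527058, -569.40095952,  236.79908652])}
```

View pics/w1.png

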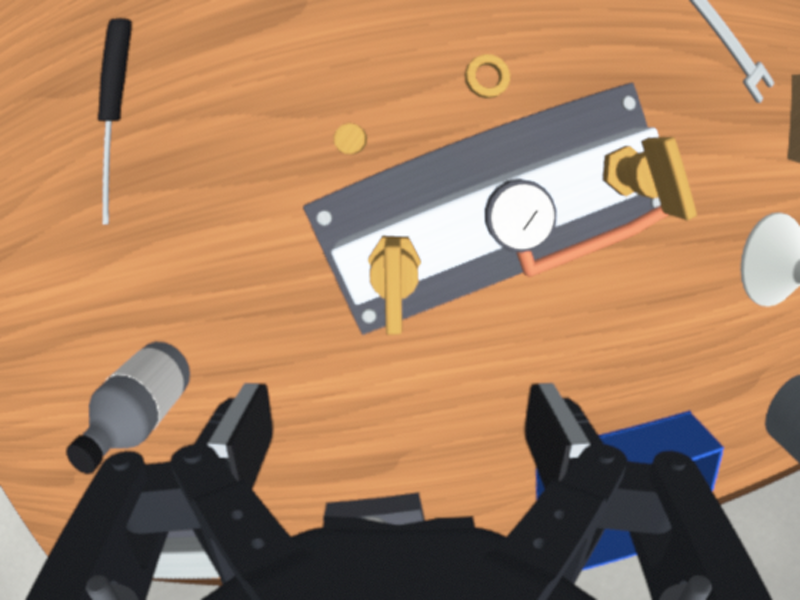

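The wrist view shows wing 1's top edge running from (393,238) to (394,333) and wing 2's from (668,140) to (690,217).

```bash
python3 - <<'E'
from h import *
for p,q in (((393.5,238),(394.5,333)),((671,140),(689.5,217))):
    p=wz(*np.array(p)*.7,140);q=wz(*np.array(q)*.7,140);print(p,q,(p+q)/2,np.linalg.norm(p-q),np.degrees(np.arctan2(*(p-q)[::-1])))
E
```

```text
[513.6 -73.3] [571.9 -82.4] [542.75 -77.85] 59.00593190519064 171.12833500662106
[474.8 109.1] [525.8 121. ] [500.3  115.05] 52.36993412254778 -166.86597769360367
```

>>> {"fn": "move_arm", "kwargs": {"steps": [[[0.2,0.3,-38,0.015],[0.3,0.3,-38,0],[0,0.1,-38,0],[0,0,-26,0],[0,0,-12,0],[0,0,0,0]]]}}

```text
t: 2.85
tcp_pos: [540.4, -79.4, 116.1]
eef_rot: [-0.256, -3.128, -0.001]
wrist_force: [0.4, 0.2, -0.5]
finger_gap: 85.5
finger_force: 0.0
```

>>> {"fn": "move_arm", "kwargs": {"steps": [[[0,0,0,0],[0,0,0,0],[0,0,0,0],[0,0,0,0],[0,0,0,0],[0,0,0,0],[0,0,0,0],[0,0,0,0]]], "grip": 0.55}}

```text
t: 3.65
tcp_pos: [541.4, -79.6, 117.3]
eef_rot: [-0.255, -3.131, -0.0]
wrist_force: [-0.6, -0.5, 0.2]
finger_gap: 19.1
finger_force: 0.0
```

```bash
python3 - <<'E'
from h import *
import cv2
st()
cv2.imwrite("pics/w2.png",optics.camera("wrist")[:,:,::-1])
E
```

```text
3.65 [541.4 -79.6 117.3] yaw 170.67 F [-0.61 -0.55  0.23] T [-0.052 -0.026  0.03 ] 19.06852210307035 0.0 [-0.28  0.43 -0.29  0.85 -0.   -0.12]
```

View pics/w2.png

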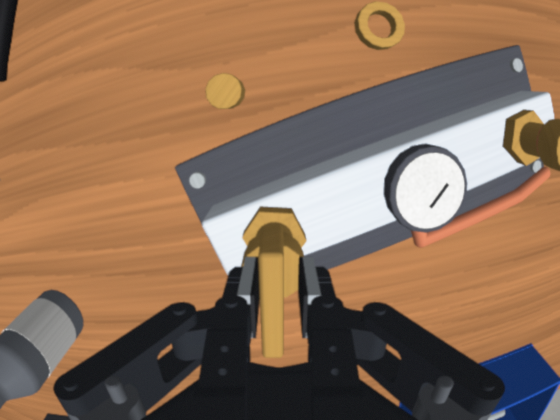

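Seen against the fingers, the wing (columns 260-284) sits about 2.5 mm left of the pad middle at column 278. I'll shift, then close.

>>> {"fn": "move_arm", "kwargs": {"steps": [[[-0.4,-2.4,0,0],[0,0,0,0]]]}}

```text
t: 3.9
tcp_pos: [541.0, -82.2, 117.3]
eef_rot: [-0.256, -3.131, 0.0]
wrist_force: [-0.7, -0.1, 0.0]
finger_gap: 19.2
finger_force: 0.0
```

>>> {"fn": "move_arm", "kwargs": {"steps": [[[0,0,0,0],[0,0,0,0]]], "grip": 0.76}}

```text
t: 4.1
tcp_pos: [541.0, -82.3, 117.3]
eef_rot: [-0.256, -3.131, 0.001]
wrist_force: [-0.7, -2.1, 0.6]
finger_gap: 10.4
finger_force: 1.0
```

```bash
python3 - <<'E'
from h import *
st()
E
```

```text
4.1 [541.  -82.3 117.3] yaw 170.66 F [-0.68 -2.07  0.58] T [-0.435  0.189  0.035] 10.40094221916655 1.038888841867447 [-0.28  0.43 -0.29  0.85 -0.   -0.12]
```

>>> {"fn": "move_arm", "kwargs": {"steps": [[[0,0,0,0],[0,0,0,0],[0,0,0,0]]], "grip": 1}}

```text
t: 4.4
tcp_pos: [541.0, -82.4, 117.4]
eef_rot: [-0.256, -3.131, 0.001]
wrist_force: [-2.0, -4.0, 2.9]
finger_gap: 9.0
finger_force: 59.9
```

```bash
python3 - <<'E'
from h import *
st()
E
```

```text
4.4 [541.  -82.4 117.4] yaw 170.66 F [-1.97 -4.05  2.9 ] T [-0.955  0.419 -0.003] 9.032609649737397 59.85090494155884 [-0.28  0.43 -0.29  0.85 -0.   -0.12]
```

>>> {"fn": "move_arm", "kwargs": {"steps": [[[0,0,0,0.03],[0,0,0,0.03],[0,0,0,0],[0,0,0,0]]]}}

```text
t: 4.8
tcp_pos: [541.0, -82.5, 117.4]
eef_rot: [-0.16, -3.137, 0.002]
wrist_force: [-2.1, -5.5, 2.5]
finger_gap: 9.2
finger_force: 59.9
```

```bash
python3 - <<'E'
from h import *
st()
E
```

```text
4.8 [541.  -82.5 117.4] yaw 174.15 F [-2.07 -5.52  2.48] T [-1.141  0.505 -0.091] 9.202124486996318 59.91487383842468 [-0.28  0.43 -0.29  0.85 -0.   -0.18]
```

>>> {"fn": "move_arm", "kwargs": {"steps": [[[0,0,0,0.03],[0,0,0,0.03],[0,0,0,0.03],[0,0,0,0],[0,0,0,0]]]}}

```text
t: 5.3
tcp_pos: [541.0, -82.6, 117.4]
eef_rot: [-0.019, -3.141, 0.002]
wrist_force: [-2.7, -5.9, 2.3]
finger_gap: 8.9
finger_force: 59.9
```

```bash
python3 - <<'E'
from h import *
st()
E
```

```text
5.3 [541.  -82.6 117.4] yaw 179.3 F [-2.71 -5.89  2.31] T [-1.352  0.495 -0.173] 8.92553232187706 59.91815149784088 [-0.28  0.43 -0.29  0.85 -0.   -0.27]
```

>>> {"fn": "move_arm", "kwargs": {"steps": [[[0,0,0,0.025],[0,0,0,0.025],[0,0,0,0],[0,0,0,0]]]}}

```text
t: 5.7
tcp_pos: [541.0, -82.7, 117.4]
eef_rot: [0.059, -3.141, 0.002]
wrist_force: [-2.3, -6.4, 3.1]
finger_gap: 9.5
finger_force: 59.9
```

```bash
python3 - <<'E'
from h import *
st()
E
```

```text
5.7 [541.  -82.7 117.4] yaw -177.84 F [-2.35 -6.41  3.1 ] T [-1.365  0.525 -0.178] 9.471754836436604 59.89859640598297 [-0.28  0.43 -0.29  0.85 -0.   -0.32]
```

>>> {"fn": "move_arm", "kwargs": {"steps": [[[0,0,0,0.03],[0,0,0,0.03],[0,0,0,0],[0,0,0,0]]]}}

```text
t: 6.1
tcp_pos: [541.0, -82.8, 117.4]
eef_rot: [0.153, -3.138, 0.003]
wrist_force: [-2.4, -6.7, 2.8]
finger_gap: 9.4
finger_force: 59.9
```

```bash
python3 - <<'E'
from h import *
st()
E
```

```text
6.1 [541.  -82.8 117.4] yaw -174.4 F [-2.4  -6.72  2.82] T [-1.469  0.533 -0.13 ] 9.391608903399769 59.868945479393005 [-0.28  0.43 -0.29  0.85 -0.   -0.38]
```

It yields at a steady drag, so this is the loosening direction (counter-clockwise). I'll continue in two halves.

>>> {"fn": "move_arm", "kwargs": {"steps": [[[0,0,0,0.07],[0,0,0,0.07],[0,0,0,0.07],[0,0,0,0.07],[0,0,0,0.07],[0,0,0,0.07],[0,0,0,0.07],[0,0,0,0.07],[0,0,0,0.07],[0,0,0,0.07],[0,0,0,0]]]}}

```text
t: 7.2
tcp_pos: [541.5, -84.0, 117.5]
eef_rot: [1.222, -2.893, 0.006]
wrist_force: [-1.6, -12.6, -0.8]
finger_gap: 9.1
finger_force: 59.4
```

```bash
python3 - <<'E'
from h import *
st()
E
```

```text
7.2 [541.5 -84.  117.5] yaw -134.2 F [ -1.59 -12.56  -0.81] T [-2.672  0.154 -0.226] 9.064785418254084 59.37773108482361 [-0.29  0.43 -0.29  0.85 -0.   -1.08]
```

>>> {"fn": "move_arm", "kwargs": {"steps": [[[0,0,0,0.07],[0,0,0,0.07],[0,0,0,0.07],[0,0,0,0.07],[0,0,0,0.07],[0,0,0,0.07],[0,0,0,0.07],[0,0,0,0.07],[0,0,0,0.07],[0,0,0,0.07],[0,0,0,0],[0,0,0,0]]]}}

```text
t: 8.4
tcp_pos: [542.7, -84.6, 117.5]
eef_rot: [2.137, -2.301, 0.009]
wrist_force: [3.7, -13.7, -4.8]
finger_gap: 9.5
finger_force: 58.8
```

```bash
python3 - <<'E'
from h import *
st()
E
```

```text
8.4 [542.7 -84.6 117.5] yaw -94.24 F [  3.67 -13.74  -4.81] T [-3.171 -0.875 -0.189] 9.505105064896766 58.75518500804901 [-0.29  0.43 -0.29  0.85 -0.   -1.78]
```

>>> {"fn": "move_arm", "kwargs": {"steps": [[[0,0,0,0],[0,0,0,0],[0,0,0,0],[0,0,0,0],[0,0,0,0],[0,0,0,0]]], "grip": -1}}

```text
t: 9.0
tcp_pos: [541.0, -81.8, 117.3]
eef_rot: [-2.138, 2.301, 0.0]
wrist_force: [-0.5, 0.4, -0.2]
finger_gap: 85.4
finger_force: 0.0
```

>>> {"fn": "move_arm", "kwargs": {"steps": [[[0,0,12,0],[0,0,25,0],[0,0,40,0],[0,0,40,0],[0,0,35,0],[0,0,0,0]]]}}

```text
t: 9.6
tcp_pos: [543.3, -82.6, 275.1]
eef_rot: [-2.135, 2.298, -0.012]
wrist_force: [-0.3, 0.4, 1.0]
finger_gap: 85.3
finger_force: 0.0
```

```bash
python3 - <<'E'
from h import *
import cv2
st()
cv2.imwrite("pics/w3.png",optics.camera("wrist")[:,:,::-1])
E
```

```text
9.6 [543.3 -82.6 275.1] yaw -94.21 F [-0.3   0.43  1.01] T [ 0.014 -0.022  0.055] 85.2982013734048 0.0 [-0.28  0.31 -0.03  1.22  0.   -1.78]
```

View pics/w3.png

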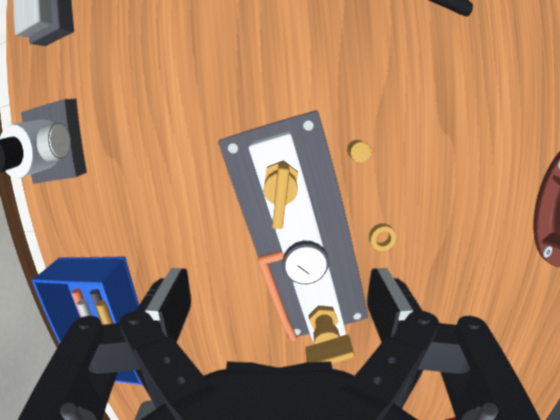

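```bash
python3 - <<'E'
from h import *
p=wz(284,167,140);q=wz(279,228,140);print(p,q,(p+q)/2,np.linalg.norm(p-q),np.degrees(np.arctan2(*(q-p)[::-1])))
E
```

```text
[ 536.6 -110.5] [544.7 -56.5] [540.65 -83.5 ] 54.604120723623055 81.46923439005185
```

>>> {"fn": "move_arm", "kwargs": {"steps": [[[-4.4,19.6,0,-0.129],[-4.4,19.6,0,-0.129],[-4.4,19.6,0,-0.129],[-4.4,19.6,0,-0.129],[-4.4,19.6,0,-0.129],[-4.4,19.6,0,-0.129],[-4.4,19.6,0,-0.129],[-4.4,19.6,0,-0.129],[-4.4,19.6,0,-0.129],[-4.4,19.6,0,-0.129],[0,0,0,0],[0,0,0,0]]]}}

```text
t: 10.85
tcp_pos: [496.6, 114.0, 268.8]
eef_rot: [0.331, -3.123, 0.0]
wrist_force: [-0.3, 0.7, 0.1]
finger_gap: 85.0
finger_force: 0.0
```

```bash
python3 - <<'E'
from h import *
import cv2
st()
c=optics.camera("wrist")[:,:,::-1][100:300,140:420]
cv2.imwrite("pics/w4.png",cv2.resize(c,None,fx=2.5,fy=2.5,interpolation=cv2.INTER_CUBIC))
E
```

```text
10.85 [496.6 114.  268.8] yaw -167.91 F [-0.25  0.68  0.13] T [0.009 0.041 0.033] 85.02982840048406 0.0 [ 0.08  0.25 -0.13  1.19 -0.   -0.13]
```

View pics/w4.png

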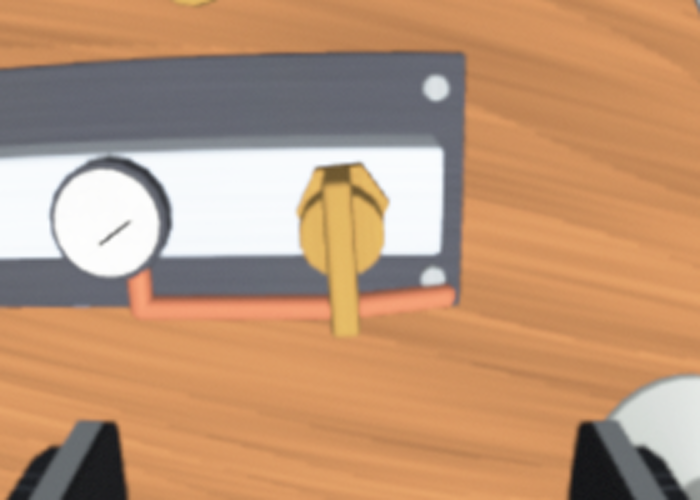

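```bash
python3 - <<'E'
from h import *
p=wz(140+337.5/2.5,100+182/2.5,140);q=wz(140+345/2.5,100+336/2.5,140);print(p,q,(p+q)/2,np.linalg.norm(p-q),np.degrees(np.arctan2(*(q-p)[::-1])),optics.get_calibration("wrist")["R"][0])
E
```

```text
[472.8 106.4] [526.  120.2] [499.4 113.3] 54.96071324136905 14.541930068040188 [-2.07994636e-01  9.78129838e-01 -5.00714185e-04]
```

>>> {"fn": "move_arm", "kwargs": {"steps": [[[1,-0.4,-38,0.042],[1,-0.4,-38,0],[0,0,-38,0],[0,0,-26,0],[0,0,-12,0],[0,0,0,0]]]}}

```text
t: 11.5
tcp_pos: [498.2, 112.5, 116.1]
eef_rot: [0.39, -3.114, -0.0]
wrist_force: [0.6, 0.1, 0.7]
finger_gap: 85.5
finger_force: 0.0
```

>>> {"fn": "move_arm", "kwargs": {"steps": [[[0,0,0,0],[0,0,0,0],[0,0,0,0],[0,0,0,0],[0,0,0,0],[0,0,0,0],[0,0,0,0],[0,0,0,0]]], "grip": 0.55}}

```text
t: 12.3
tcp_pos: [499.0, 113.2, 117.3]
eef_rot: [0.39, -3.117, 0.0]
wrist_force: [-0.7, -0.4, -0.1]
finger_gap: 19.2
finger_force: 0.0
```

```bash
python3 - <<'E'
from h import *
import cv2
st()
cv2.imwrite("pics/w5.png",cv2.resize(optics.camera("wrist")[:,:,::-1][180:400,140:420],None,fx=2.5,fy=2.5,interpolation=cv2.INTER_CUBIC))
E
```

```text
12.3 [499.  113.2 117.3] yaw -165.72 F [-0.71 -0.38 -0.15] T [-0.02   0.05   0.011] 19.19791893655319 0.0 [ 0.08  0.37 -0.38  0.82 -0.   -0.17]
```

View pics/w5.png

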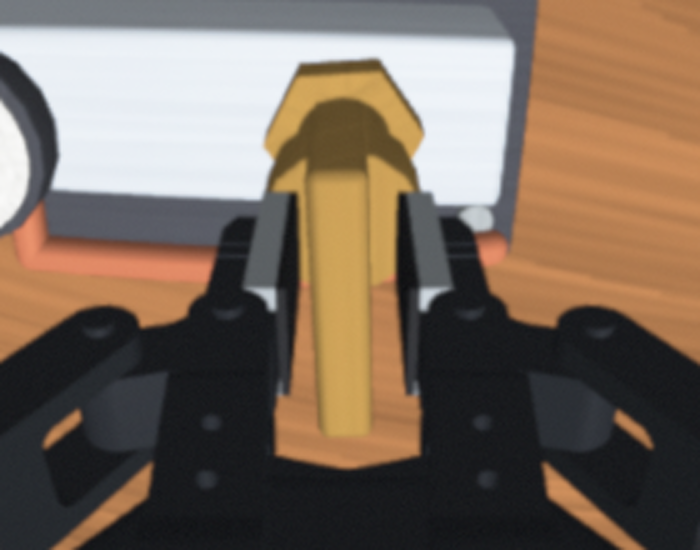

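>>> {"fn": "move_arm", "kwargs": {"steps": [[[0.3,-1.1,0,0.025],[0,0,0,0]]]}}

```text
t: 12.55
tcp_pos: [499.4, 112.0, 117.3]
eef_rot: [0.431, -3.112, 0.0]
wrist_force: [0.5, -0.8, -0.0]
finger_gap: 19.4
finger_force: 0.0
```

>>> {"fn": "move_arm", "kwargs": {"steps": [[[0,0,0,0],[0,0,0,0]]], "grip": 0.76}}

```text
t: 12.75
tcp_pos: [499.4, 112.1, 117.3]
eef_rot: [0.429, -3.112, -0.0]
wrist_force: [0.6, 0.2, 0.2]
finger_gap: 10.4
finger_force: 0.0
```

```bash
python3 - <<'E'
from h import *
st()
E
```

```text
12.75 [499.4 112.1 117.3] yaw -164.3 F [0.57 0.19 0.16] T [-0.005 -0.027 -0.015] 10.378780885225321 0.0 [ 0.08  0.37 -0.38  0.82  0.   -0.2 ]
```

Well centred. I'll grip, and since the other cap has an ordinary thread, feel clockwise (the left-hand loosening way).

>>> {"fn": "move_arm", "kwargs": {"steps": [[[0,0,0,0],[0,0,0,0],[0,0,0,0]]], "grip": 1}}

```text
t: 13.05
tcp_pos: [499.4, 112.2, 117.4]
eef_rot: [-0.429, 3.112, 0.0]
wrist_force: [-1.1, 0.0, 3.5]
finger_gap: 8.9
finger_force: 59.8
```

```bash
python3 - <<'E'
from h import *
st()
E
```

```text
13.05 [499.4 112.2 117.4] yaw -164.29 F [-1.13  0.05  3.54] T [0.083 0.148 0.015] 8.935450720661002 59.7907018661499 [ 0.08  0.37 -0.38  0.82  0.   -0.2 ]
```

>>> {"fn": "move_arm", "kwargs": {"steps": [[[0,0,0,-0.03],[0,0,0,-0.03],[0,0,0,-0.03],[0,0,0,-0.03],[0,0,0,0],[0,0,0,0]]]}}

```text
t: 13.65
tcp_pos: [499.4, 112.2, 117.4]
eef_rot: [-0.243, 3.132, 0.0]
wrist_force: [-1.3, -0.1, 4.9]
finger_gap: 9.3
finger_force: 60.0
```

```bash
python3 - <<'E'
from h import *
st()
E
```

```text
13.65 [499.4 112.2 117.4] yaw -171.13 F [-1.29 -0.13  4.9 ] T [0.134 0.346 0.103] 9.311633980365587 60.02881050109863 [ 0.08  0.37 -0.38  0.82  0.   -0.08]
```

>>> {"fn": "move_arm", "kwargs": {"steps": [[[0,0,0,-0.03],[0,0,0,-0.03],[0,0,0,0],[0,0,0,0]]]}}

```text
t: 14.05
tcp_pos: [499.4, 112.2, 117.4]
eef_rot: [-0.146, 3.138, 0.0]
wrist_force: [-1.5, 0.3, 5.1]
finger_gap: 9.1
finger_force: 60.2
```

```bash
python3 - <<'E'
from h import *
st()
E
```

```text
14.05 [499.4 112.2 117.4] yaw -174.69 F [-1.52  0.28  5.11] T [0.155 0.413 0.113] 9.108804017607735 60.18383324146271 [ 0.08  0.37 -0.38  0.82  0.   -0.01]
```

>>> {"fn": "move_arm", "kwargs": {"steps": [[[0,0,0,-0.03],[0,0,0,-0.03],[0,0,0,-0.02],[0,0,0,0],[0,0,0,0]]]}}

```text
t: 14.55
tcp_pos: [499.4, 112.2, 117.4]
eef_rot: [-0.02, 3.141, 0.0]
wrist_force: [-0.9, 1.5, 5.5]
finger_gap: 9.5
finger_force: 60.2
```

```bash
python3 - <<'E'
from h import *
st()
E
```

```text
14.55 [499.4 112.2 117.4] yaw -179.27 F [-0.87  1.54  5.47] T [0.175 0.384 0.145] 9.473362809814603 60.217668414115906 [ 0.08  0.37 -0.38  0.82  0.    0.07]
```

Plateau at about 0.145 N m, so clockwise loosens. I'll continue.

>>> {"fn": "move_arm", "kwargs": {"steps": [[[0,0,0,-0.07],[0,0,0,-0.07],[0,0,0,-0.07],[0,0,0,-0.07],[0,0,0,-0.07],[0,0,0,-0.07],[0,0,0,-0.07],[0,0,0,-0.07],[0,0,0,-0.07],[0,0,0,-0.07],[0,0,0,0]]]}}

```text
t: 15.65
tcp_pos: [499.4, 112.3, 117.4]
eef_rot: [-1.06, -2.957, -0.001]
wrist_force: [-1.4, 0.8, 5.4]
finger_gap: 9.1
finger_force: 60.2
```

>>> {"fn": "move_arm", "kwargs": {"steps": [[[0,0,0,-0.07],[0,0,0,-0.07],[0,0,0,-0.07],[0,0,0,-0.07],[0,0,0,-0.07],[0,0,0,-0.07],[0,0,0,-0.07],[0,0,0,-0.07],[0,0,0,-0.07],[0,0,0,-0.08],[0,0,0,0],[0,0,0,0]]]}}

```text
t: 16.85
tcp_pos: [499.5, 112.4, 117.4]
eef_rot: [-2.016, -2.41, -0.001]
wrist_force: [-0.8, 2.2, 5.3]
finger_gap: 9.0
finger_force: 60.2
```

```bash
python3 - <<'E'
from h import *
st()
E
```

```text
16.85 [499.5 112.4 117.4] yaw 100.17 F [-0.8   2.22  5.35] T [0.603 0.207 0.163] 8.996701647010743 60.1547634601593 [ 0.08  0.37 -0.38  0.82  0.    1.47]
```

Turned 95.5° in all. Now release, lift clear and check.

>>> {"fn": "move_arm", "kwargs": {"steps": [[[0,0,0,0],[0,0,0,0],[0,0,0,0],[0,0,0,0],[0,0,0,0],[0,0,0,0]]], "grip": -1}}

```text
t: 17.45
tcp_pos: [499.4, 112.1, 117.3]
eef_rot: [2.019, 2.407, -0.0]
wrist_force: [-0.0, 0.8, -0.2]
finger_gap: 85.1
finger_force: 0.0
```

>>> {"fn": "move_arm", "kwargs": {"steps": [[[0,0,12,0],[0,0,25,0],[0,0,40,0],[0,0,40,0],[0,0,35,0],[0,0,0,0],[0,0,0,0]]]}}

```text
t: 18.15
tcp_pos: [499.8, 112.2, 270.4]
eef_rot: [2.018, 2.406, 0.002]
wrist_force: [-0.3, 0.2, -0.6]
finger_gap: 85.8
finger_force: 0.0
```

```bash
python3 - <<'E'
from h import *
import cv2
st()
cv2.imwrite("pics/w6.png",optics.camera("wrist")[:,:,::-1])
E
```

```text
18.15 [499.8 112.2 270.4] yaw 100.03 F [-0.34  0.22 -0.62] T [-0.029  0.003  0.022] 85.81935559196454 0.0 [ 0.08  0.25 -0.13  1.19 -0.    1.47]
```

View pics/w6.png

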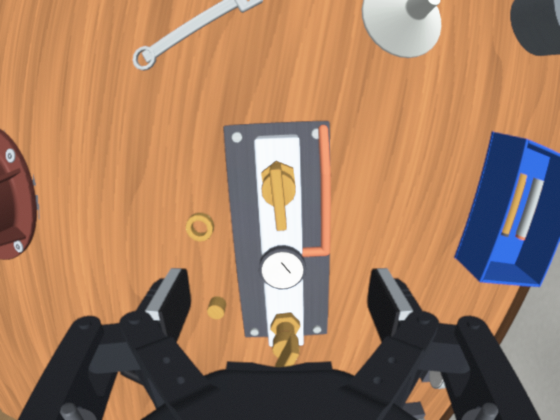

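Wing b (276,168)-(281,229) now lies along the bar, about 90° from where it started, with the spring-back expected. Wing a still stands turned, and nothing else has moved.

```bash
python3 -c "
from station import ctrl
print(ctrl.job_done())"
```

```text
the job is handed in; nothing more can be done
None
```

I slackened both caps by about a quarter turn and left them loose on their ports: the one at the robot's right loosened counter-clockwise (ordinary thread), the other clockwise (left-hand). Torque stayed well below the crush limit in every reading, nothing else was moved, and the job was handed in at about 18 s.

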